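Dock the gas sampling probe and lock it in with the key

TASK

Take the gas sampling probe out of its upright rest and slide it into the sloping holder, past the spring plunger, until its flange sits fully home on the face. Then push the blue key beside it right in, turn it back and forth until you find where the lock takes hold, and with the key swing the yellow tongue clockwise fully over the probe's flange; leave the key pushed in. Move the tongue only by the key, and leave the dropper bottles and the vial standing where they are.

Things in the scene. Friction and masses are not known exactly. Their poses are not given: they have to be found in the camera images.
- probe_grip (a point): centre of the black round grip (18 mm across, 50 mm long) of the loose probe, about 0.1 kg. z axis = probe's axis, out of the grip's top. Along it from here, mm: grip top +18; flange (40 across) -32 to -36; steel shaft (12 across; groove at -61 to -68) to -88, its last 10 mm tapering to 6 across.
- rest: fixed grey stand in which the probe stands upright at the start; origin at the centre of its underside; foot 72 mm across and 5 mm high, column 44 mm across, top at 58 mm, with a plain loose hole of 16 mm for the shaft. The probe's flange lies on its top; lift the probe 55 mm to clear it.
- dock: fixed white console with a sloping aluminium face; origin at the centre of its underside, 160 mm wide (y), from -47 to +71 mm in x; its x axis points away from the robot's side, up the slope. The face rises from 65 mm (front edge) to 105 mm high at 25 degrees to the worktop.
- holder: centre of the mouth of the dock's bore (15 mm across) in the sloping face. z axis = bore's axis, out of the face, leaning 25 degrees from vertical to the front; x up the slope; y along the face, away from the lock. Probe fully home: probe_grip at z = 36 mm. A spring plunger ball 27 mm deep in the bore's +y side rides over the shaft (up to about 8 N to push) and drops into its groove.
- lock: the lock's axis where it meets the sloping face, 70 mm from the bore along -y of the face; same axis directions as holder. A fixed steel barrel 22 mm across stands 14 mm out of the face here.
- key_bow (a point): centre of the key's blue plastic bow, a plate 34 mm wide (point x), 9 mm thick (point y: grip it across this), 32 mm along the key's axis (point z, out of the lock). It stands 44 mm out of the face while the key is out and moves with the key. At key angle 0 its x axis points up the slope to a red mark on the face. The key stays in the lock; it cannot be taken out.
- key_press (a joint): how far the key is pushed in, m: 0 out (a spring of 1 to 3 N holds it out), 0.0115 at its hard stop; at most about 8 N to push right in. It passes 0.003 only near key angle 0 (within about 0.1 rad); from 0.0085 on it can be turned, and once turned 0.15 rad or more it stays in by itself, at about 0.0076.
- key_turn (a joint): key angle, rad, clockwise positive seen from outside, 0 at the red mark, stops -0.6 and 1.25. Pushed in, it turns freely until it meets a hidden position, new each time, between -0.35 and +0.5; turned slowly (under 0.8 rad/s) onto it the lock takes hold by itself, and key and tongue then turn together both ways (up to 0.15 rad of play) while the key is in.
- tongue (a joint): angle of the yellow tongue about the lock's axis, rad, clockwise positive: near 0 parked at the start, 0.6 pointing straight at the bore's centre, stops at -0.3 and 0.65. Friction holds it where it is left. It moves only when the lock has taken hold: it jogs by up to 0.1 rad as the lock snaps in, then follows the key, so a movement either way shows success.
- tongue_tip (a point): near the end of the yellow tongue, 55 mm from the lock's axis. The tongue is a flat bar 12 mm wide, 6.5 to 10 mm above the face, its rounded end 59.5 mm from the axis; it passes over the flange of a probe that is fully home and is blocked by one that stands more than 2 mm proud.
- dropper_a_mid (a point): brown dropper bottle, 33 mm across, 102 mm tall, standing by the rest; point on its axis 50 mm up. Leave alone.
- dropper_b_mid (a point): brown dropper bottle, 33 mm across, 102 mm tall, standing on the other side of the rest; point on its axis 50 mm up. Leave alone.
- wash_bottle_mid (a point): white squeeze bottle with a red top, 64 x 87 mm, 186 mm tall, standing firmly behind the dock; point 70 mm up. An obstacle: leave it alone.
- blue_vial_mid (a point): small vial with a blue cap, 23 mm across, 52 mm tall, right of the dock's front; point half-way up. Leave alone.
Things that resemble listed ones, but are neither listed nor needed, are in the scene too. Leave any pink look-alike of the part that bears probe_grip alone.

How it is judged:
By the outcome, as a careful person would: the job done as asked, in the order asked, and still so for the second after the job is handed in, with the robot touching nothing.
It also fails if it takes over 67 s, if anything falls off the work surface, if the arm or the gripper's body presses on something with over 40 N, if the wrist force passes 120 N, or if a joint passes its speed limit or range.

ROBOT

A 7-joint arm with a two-finger parallel gripper is mounted at the origin on a cart in front of the work surface, level with it; the furniture and walls round the work are solid. World frame = base frame: x ahead of the robot, y to its left, z up, the work surface at z = 0. Lengths are in m, angles in rad, forces in N, time in s.
With the tool pointing down it reaches from about 0.425 to 0.925 m from the base axis. Payload 6.8 kg.
Tool frame: the origin (TCP) lies on the centre line of the jaws, within the pads' length; the fingertips stand 17 mm ahead of it and the grasp point (between the pads) lies 2 mm behind it; z points along the fingers, x is the direction in which the jaws open and shut, and the axes are right-handed (so a half turn about z gives the same grasp; the last joint's range is limited). The gripper opens to 85 mm and grips with 20 to 120 N. Pads are 22 mm wide; open, the fingers measure 114 mm over their backs; the gripper's body (76 mm by 85 mm) begins 54 mm behind the grasp point. The pads swing forward as they close: fully open they stand 13 mm farther back than shut.
Start: joints at [1.079, 0.477, 0.022, 1.555, -0.011, 1.109, -0.083], TCP at [0.253, -0.626, 0.248] pointing down, gripper open.
Joint ranges: [-2.96, 2.96], [-0.34, 2.1], [-1.41, 1.46], [0.24, 2.44], [-1.37, 4.51], [0.17, 1.92], [-2.96, 2.96]. Speed limits (rad/s): [2.39, 2.39, 3.14, 3.14, 3.14, 3.14, 3.14].

INTERFACE

Orientations are given as a rotation vector (axis times angle).
In Python, from bench import r gives the robot as it stands.
- The arm moves only by the tool arm_command, never from a script. Its argument "increments" is a list of rows, each a list of 3 entries, a list of its own where there are three numbers: the shift along the world's x, y, z in m, then the turn, a rotation vector about the world's x, y, z in rad, then the opening in per cent of the stroke, from 0 (shut) to 100 (fully open). A call has 1 to 10 rows; each row is the pose to reach, as a shift and turn from the pose commanded when the call began; what a row does not reach only later rows make up. A row lasts 1/10 s, in which the tool goes at most 50 mm and 8.59 degrees, less where a joint would pass 70% of its speed; a pose out of reach is approached as far as the arm can. A call with a gripper value outside its range is refused whole. The fingers move at their own pace and stop on an object; "newtons" is the grip in N (left out, the last holds). Time passes only in rows, so rows that repeat a pose let the fingers close. It gives the time, the measured TCP pose, the force and the opening at its end, in the units of the state.
- r.get_obs(): the state, without advancing time (a new reading comes with each control period).
- r.grab_frame(name): name is "scene" or "top" or "wrist"; returns the picture (384x512x3 uint8, blue, green, red); there is no depth.
- r.camera_model(name): a dict with "camera_matrix" (3x3 intrinsics, pixels), "camera_from_world" (4x4, takes a point from world to camera coordinates). Camera axes: x right, y down, z forward; pixel columns grow to the right and rows downward; lengths in m; the calibration is good to about 2 mm. A picture is of the moment at which its call begins: read the wrist's pose just before it. camera_model takes no time and is no camera call; for the wrist camera it gives the pose at the moment of the call.
- r.hand_in(): hands the job in, once; it reports no verdict.
The state is a dict: "clock": time; "joints": joint angles; "qvel": joint speeds; "tau": joint torques, N m; "tcp_pos": TCP position; "orientation": TCP orientation; "contact_force": force on the tool from outside, world axes, zero at the start; "moment": the same for the moment, N m; "grip_width": finger opening in m.
Only numpy, scipy, OpenCV 4.12 (cv2) and the standard library are available. Lean on these libraries where they do the work, as an engineer would, in place of code of your own. Each camera call takes 0.05 s, during which the arm holds its last target. There are 200 camera calls.

## Working session

There is one attempt and no reset: what is moved stays moved. The work goes in short steps, Python scripts to look and compute and a tool call to move; the robot and the scene stay as the last step left them, time stands still between calls to the robot, and variables do not carry over. Pictures are saved under pics/ and viewed, about 8 in all and at most 12, crops included, and the job is handed in when it is done.

Besides the shell and the picture viewer there is one more tool, called by a JSON object that holds its "name" and its "arguments", one argument or row to a line. arm_command: Moves the arm, as the interface text tells. Its arguments: {"type":"object","properties":{"increments":{"type":"array","items":{"type":"array"}},"newtons":{"type":"number"}},"required":["increments"]}

```bash
ls; mkdir -p pics
python3 - <<'E'
from bench import r
import cv2,numpy as np
o=r.get_obs();print(o['clock'],o['tcp_pos'],o['orientation'],o['grip_width'])
for n in ['scene','top']:
    f=r.grab_frame(n);cv2.imwrite(f'pics/{n}0.png',f)
    m=r.camera_model(n);print(n,np.round(m['camera_matrix'],1).tolist(),np.round(m['camera_from_world'],3).tolist())
a=cv2.imread('pics/scene0.png');b=cv2.imread('pics/top0.png')
E
```

```text
pics
0.0 [ 0.25251891 -0.62536061  0.24731649] [-2.60360021e+00  1.75643903e+00  2.55897415e-03] 0.0856284526944058
scene [[429.8, 0.0, 255.0], [0.0, 429.8, 188.8], [0.0, 0.0, 1.0]] [[-0.76, -0.65, -0.003, 0.344], [-0.266, 0.316, -0.911, 0.312], [0.593, -0.691, -0.413, 0.412], [0.0, 0.0, 0.0, 1.0]]
top [[366.2, 0.0, 250.3], [0.0, 366.2, 187.5], [0.0, 0.0, 1.0]] [[0.008, -1.0, 0.01, -0.159], [-0.997, -0.009, -0.08, 0.595], [0.08, -0.009, -0.997, 0.898], [0.0, 0.0, 0.0, 1.0]]
```

View pics/scene0.png

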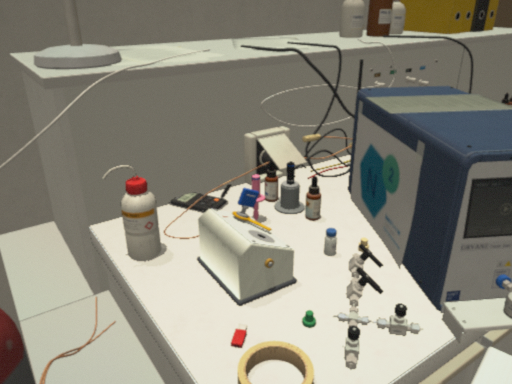

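View pics/top0.png

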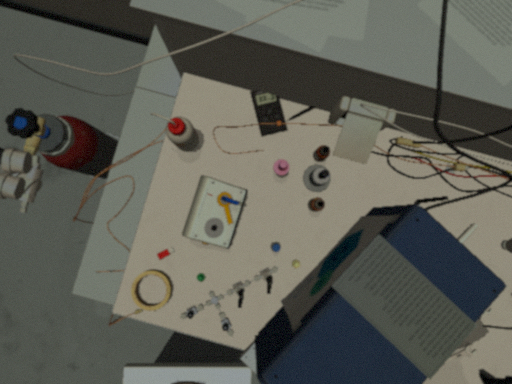

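Scene view: the dock is at (245,255), with its face toward the right. The probe's dark grip is at (290,180) in the grey rest, between the brown droppers at (271,185) and (314,203). Pink look-alike at (256,190).
Top view: probe at (319,172), droppers at (321,153) and (316,204), dock centred near (215,212) with its bore collar at (214,227) and key/tongue at (230,200). Vial at (276,246), wash bottle at (180,130).

```bash
cat > h.py <<'E'
from bench import r
import cv2,numpy as np
from scipy.spatial.transform import Rotation as R
def ray(m,uv):
    K=m['camera_matrix'];T=np.array(m['camera_from_world']);Rm=T[:3,:3];c=-Rm.T@T[:3,3]
    d=Rm.T@np.linalg.inv(K)@np.array([uv[0],uv[1],1.]);return c,d/np.linalg.norm(d)
def onplane(m,uv,p,n):
    c,d=ray(m,uv);return c+d*(np.dot(np.subtract(p,c),n)/np.dot(d,n))
def atz(m,uv,z): return onplane(m,uv,[0,0,z],[0,0,1])
def proj(m,P):
    T=np.array(m['camera_from_world']);q=T[:3,:3]@np.asarray(P)+T[:3,3];q=np.array(m['camera_matrix'])@q;return q[:2]/q[2]
def tri(m1,a,m2,b):
    c1,d1=ray(m1,a);c2,d2=ray(m2,b);A=np.c_[d1,-d2];s=np.linalg.lstsq(A,c2-c1,rcond=None)[0]
    p,q=c1+s[0]*d1,c2+s[1]*d2;return (p+q)/2,np.linalg.norm(p-q)
E
python3 - <<'E'
from h import *
m=r.camera_model('top')
for n,uv,z in [('probe',(319,172),.112),('dropA',(321,153),.1),('dropB',(316,204),.1),('pink',(281,168),.11),('bore',(214,227),.08),('key',(230,201),.13),('vial',(276,246),.052),('wash',(178,126),.186)]+[('c',p,0) for p in[(203,177),(247,190),(231,248),(184,237)]]:
    print(n,np.round(atz(m,uv,z),3))
o=r.get_obs();print(R.from_rotvec(o['orientation']).as_matrix().round(2))
w=r.camera_model('wrist');print(np.round(w['camera_matrix'],0).tolist());T=w['camera_from_world']
Rt=R.from_rotvec(o['orientation']).as_matrix();c=-T[:3,:3].T@T[:3,3];print('cam in tool',Rt.T@(c-o['tcp_pos']),(Rt.T@T[:3,:3].T).round(2))
a=cv2.imread('pics/top0.png')[165:260,170:350];cv2.imwrite('pics/crop0.png',cv2.resize(a,None,fx=4.4,fy=4.4,interpolation=cv2.INTER_CUBIC))
E
```

```text
probe [ 0.626 -0.31   0.112]
dropA [ 0.672 -0.317  0.1  ]
dropB [ 0.553 -0.305  0.1  ]
pink [ 0.635 -0.223  0.11 ]
bore [ 0.498 -0.069  0.08 ]
key [ 0.557 -0.108  0.13 ]
vial [ 0.453 -0.217  0.052]
wash [0.711 0.001 0.186]
c [ 0.624 -0.031  0.   ]
c [ 0.591 -0.145  0.   ]
c [ 0.443 -0.106  0.   ]
c [0.47  0.014 0.   ]
[[ 0.37 -0.93 -0.  ]
 [-0.93 -0.37  0.  ]
 [-0.    0.   -1.  ]]
[[288.0, 0.0, 255.0], [0.0, 288.0, 188.0], [0.0, 0.0, 1.0]]
cam in tool [ 0.00030362 -0.07601164 -0.12573911] [[ 1.   -0.   -0.  ]
 [ 0.    0.95  0.3 ]
 [ 0.   -0.3   0.95]]
```

View pics/crop0.png

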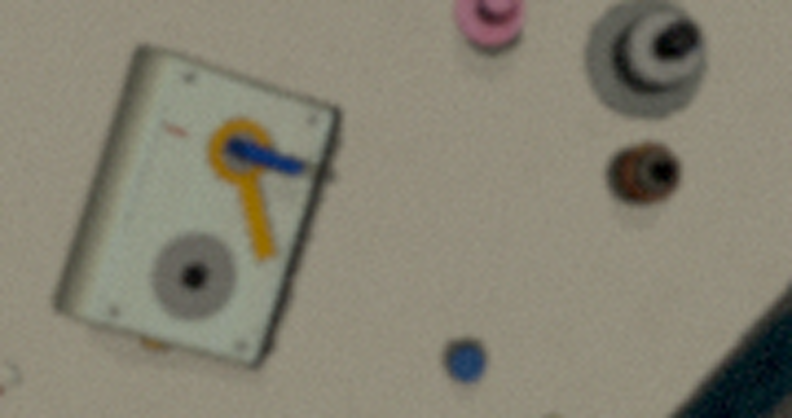

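Crop: bore collar at crop (193,276), i.e. top px (213.9,227.7); lock ring at (238,147), i.e. (224.1,198.4). Red mark at (175,130), so up-slope is image left, about world +y. Grip top at (677,40), i.e. (323.9,174.1). The scope is close to the start pose, so I check its height before travelling.

Run:
```python
from h import *
m=r.camera_model('top');s=r.camera_model('scene')
for a in [(415,207),(385,210)]:
    print('scope corner',tri(m,a,s,(358,92)))
print('scope c2',tri(m,(285,308),s,(428,170)))
print('grip',atz(m,(323.9,174.1),.112),tri(m,(323.9,174.1),s,(290.5,165)))
for z in (.08,.085,.09): print('bore',z,atz(m,(213.9,227.7),z),'lock',atz(m,(224.1,198.4),z+.008),'red',atz(m,(209.8,194.5),z+.01))
```

```text
scope corner (array([ 0.54455583, -0.46069478,  0.25788252]), np.float64(0.0031511360149870365))
scope corner (array([ 0.52885302, -0.40639019,  0.26721453]), np.float64(0.018786135340944615))
scope c2 (array([ 0.3206022 , -0.23208714,  0.19788169]), np.float64(0.04426556727149509))
grip [ 0.62130613 -0.32130831  0.112     ] (array([ 0.62230176, -0.32201101,  0.10719763]), np.float64(0.0010537226163606578))
bore 0.08 [ 0.49629728 -0.06862047  0.08      ] lock [ 0.564848  -0.0920728  0.088    ] red [ 0.57357513 -0.05871939  0.09      ]
bore 0.085 [ 0.49644667 -0.06906299  0.085     ] lock [ 0.56459842 -0.09238249  0.093     ] red [ 0.57327389 -0.05922506  0.095     ]
bore 0.09 [ 0.49659606 -0.06950551  0.09      ] lock [ 0.56434885 -0.09269218  0.098     ] red [ 0.57297264 -0.05973073  0.1       ]
```

{"name": "arm_command", "arguments": {
  "increments": [
    [[0,0,0.2],[0,0,0],50],
    [[0,0,0.2],[0,0,0],50],
    [[0,0,0.2],[0,0,0],50],
    [[0,0,0.2],[0,0,0],50],
    [[0.04,0.03,0.2],[0,0,-0.1],50],
    [[0.08,0.06,0.2],[0,0,-0.2],50],
    [[0.12,0.09,0.2],[0,0,-0.3],50],
    [[0.16,0.12,0.2],[0,0,-0.4],50],
    [[0.2,0.15,0.2],[0,0,-0.5],50],
    [[0.24,0.18,0.2],[0,0,-0.6],50]
  ]
}}

```text
clock: 1.1
tcp_pos: [0.494, -0.4444, 0.4479]
orientation: [1.963, -2.452, -0.001]
contact_force: [-0.2, -1.4, -0.3]
grip_width: 0.0428
```

{"name": "arm_command", "arguments": {
  "increments": [
    [[0.02,0.04,0],[0,0,-0.05],50],
    [[0.04,0.08,-0.01],[0,0,-0.1],50],
    [[0.05,0.12,-0.04],[0,0,-0.12],50],
    [[0.06,0.16,-0.07],[0,0,-0.12],50],
    [[0.06,0.2,-0.1],[0,0,-0.12],50],
    [[0.06,0.24,-0.14],[0,0,-0.12],50],
    [[0.06,0.25,-0.17],[0,0,-0.12],50],
    [[0.06,0.25,-0.17],[0,0,-0.12],50],
    [[0.06,0.25,-0.17],[0,0,-0.12],50]
  ]
}}

```text
clock: 2.0
tcp_pos: [0.5526, -0.1968, 0.2787]
orientation: [1.818, -2.561, -0.0]
contact_force: [0.6, -0.5, 0.8]
grip_width: 0.0424
```

Run:
```python
from h import *
import pickle
o=r.get_obs();m=r.camera_model('wrist');f=r.grab_frame('wrist')
print(o['clock'],o['tcp_pos'],o['orientation'],o['joints'].round(2) if hasattr(o['joints'],'round') else o['joints'],o['contact_force'])
pickle.dump((o,m),open('w1.pkl','wb'));cv2.imwrite('pics/w1.png',f);cv2.imwrite('pics/w1b.png',cv2.resize(f,None,fx=1.56,fy=1.56,interpolation=cv2.INTER_CUBIC))
```

```text
2.0 [ 0.55264613 -0.19680014  0.27869867] [ 1.81752749e+00 -2.56118080e+00 -1.53097122e-04] [ 0.3   0.31 -0.09  1.73  0.03  1.1  -1.7 ] [ 0.57317813 -0.49417951  0.8163511 ]
```

View pics/w1b.png

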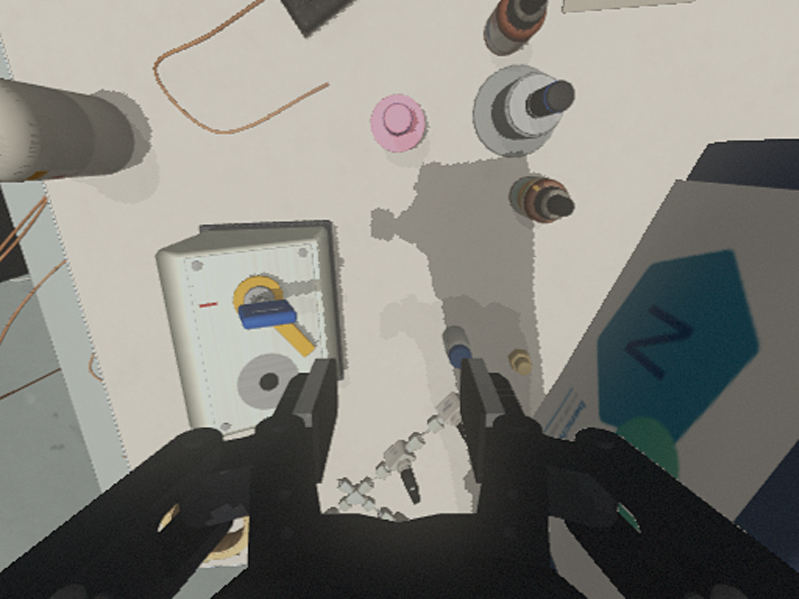

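Wrist view (×1.56): bore hole at (269,382), yellow ring at (258,297), red mark at (208,305). The probe in its rest has its grip top near (560,97), the pink one is at (398,118), and both droppers stand. Next I measure these.

Run:
```python
from h import *
import pickle
o,m=pickle.load(open('w1.pkl','rb'));f=cv2.imread('pics/w1.png');hsv=cv2.cvtColor(f,cv2.COLOR_BGR2HSV);g=cv2.cvtColor(f,cv2.COLOR_BGR2GRAY)
def blobs(mask,box,mn=8):
    x0,y0,x1,y1=box;M=np.zeros_like(mask);M[y0:y1,x0:x1]=mask[y0:y1,x0:x1]
    n,l,st,c=cv2.connectedComponentsWithStats(M);out=[]
    for i in range(1,n):
        if st[i,4]>=mn: out.append((st[i].tolist(),c[i].round(1).tolist()))
    return out
print('hole',blobs((g<60).astype('u1'),(150,225,190,265)))
print('collar',blobs(((g<165)&(g>90)).astype('u1'),(145,222,196,265)))
print('yellow',blobs(cv2.inRange(hsv,(15,120,80),(32,255,255)),(140,170,210,235)))
print('red',blobs(cv2.inRange(hsv,(0,90,60),(8,255,255))|cv2.inRange(hsv,(172,90,60),(180,255,255)),(115,180,150,210),3))
print('blue',blobs(cv2.inRange(hsv,(105,120,40),(130,255,255)),(140,170,210,225)))
print('grip',blobs((g<75).astype('u1'),(305,40,380,90)))
c=f[40:105,295:385];d=f[150:285,95:225]
cv2.imwrite('pics/w1c.png',np.hstack([cv2.resize(c,(360,260),interpolation=cv2.INTER_CUBIC),cv2.resize(d,(250,260),interpolation=cv2.INTER_CUBIC)]))
t=r.camera_model('top')
print('bore tri',tri(m,(172.2,244.4),t,(213.9,227.7)),'ring tri',tri(m,(165.1,189.5),t,(224.3,198.4)))
```

```text
hole [([176, 241, 14, 24, 163], [184.3, 255.7])]
collar [([189, 222, 7, 6, 10], [192.4, 224.8]), ([153, 227, 38, 35, 875], [170.0, 243.3])]
yellow [([150, 177, 31, 22, 258], [163.5, 184.5]), ([176, 208, 26, 21, 228], [189.4, 216.7])]
red [([128, 194, 11, 3, 17], [132.6, 195.1])]
blue [([155, 200, 35, 11, 220], [172.2, 204.7])]
grip [([337, 52, 30, 23, 253], [348.1, 64.9]), ([319, 78, 17, 11, 51], [327.1, 84.8])]
bore tri (array([ 0.49652034, -0.06916326,  0.08645854]), np.float64(8.32651270426657e-05)) ring tri (array([ 0.56485753, -0.09262426,  0.09123541]), np.float64(0.00040396140649237637))
```

View pics/w1c.png

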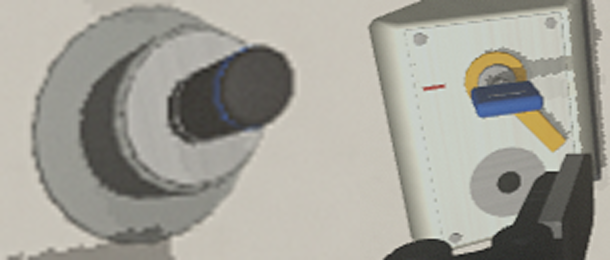

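Run:
```python
from h import *
import pickle
o,m=pickle.load(open('w1.pkl','rb'));t=r.camera_model('top')
print('grip top',atz(m,(359.3,61.7),.112),'tri',tri(m,(359.3,61.7),t,(323.9,174.1)))
print('flange',atz(m,(342.5,67.5),.062))
bore,_=tri(m,(172.6,244.3),t,(213.9,227.7));ring,e=tri(m,(166,192),t,(224.5,199.1));print(bore,ring,e)
for k in range(5):
    if k==0: yaw=np.deg2rad(74)
    xd=np.array([np.cos(yaw),np.sin(yaw),0]);zh=np.cos(np.deg2rad(25))*np.array([0,0,1])-np.sin(np.deg2rad(25))*xd
    L=onplane(m,(166,192),bore+.0083*zh,zh)-.0083*zh
    d=bore-L;d[2]=0;yaw=np.arctan2(-d[0],d[1])
    
print('lock',L,'len',np.linalg.norm(bore-L),'yaw',np.rad2deg(yaw))
a,b=[onplane(m,p,bore,zh) for p in[(128.3,195.7),(138.5,194.4)]];print('red',a,b,np.rad2deg(np.arctan2(*(a-b)[[1,0]])), 'from lock',np.rad2deg(np.arctan2(*((a+b)/2-L)[[1,0]])))
xs=np.r_[xd*np.cos(np.deg2rad(25))+[0,0,np.sin(np.deg2rad(25))]]
print('zh',zh,'xs',xs,'yd',np.cross(zh,xs))
# dock centre from face: face z -> dock x of bore
bx=(bore[2]-.065)/np.tan(np.deg2rad(25))-.047;print('bore dock x',bx)
# tool axes
print(R.from_rotvec(o['orientation']).as_matrix().round(4))
```

```text
grip top [ 0.62335497 -0.32483731  0.112     ] tri (array([ 0.62200385, -0.32131179,  0.11814182]), np.float64(0.003771861292748517))
flange [ 0.62349073 -0.32363236  0.062     ]
[ 0.49636186 -0.0692406   0.08581875] [ 0.56276166 -0.09353069  0.09464266] 0.00033543870623110167
lock [ 0.5633925  -0.08973854  0.08581858] len 0.07009474210432674 yaw 72.99638851317003
red [ 0.57404676 -0.05571985  0.10244117] [ 0.57090541 -0.06475222  0.09798506] 70.82294150529393 from lock 72.88681279099562
zh [-0.12358501 -0.4041447   0.90630779] xs [0.26502891 0.86669111 0.42261826] yd [-9.56287833e-01  2.92427052e-01 -1.38777878e-17]
bore dock x -0.0023540428902182817
[[-3.301e-01 -9.439e-01 -9.000e-04]
 [-9.439e-01  3.301e-01 -5.000e-04]
 [ 8.000e-04  7.000e-04 -1.000e+00]]
```

{"name": "arm_command", "arguments": {
  "increments": [
    [[0.02,-0.035,-0.02],[0,0,0.04],50],
    [[0.04,-0.07,-0.04],[0,0,0.04],50],
    [[0.06,-0.105,-0.06],[0,0,0.04],50],
    [[0.071,-0.1285,-0.08],[0,0,0.04],50],
    [[0.071,-0.1285,-0.08],[0,0,0.04],50],
    [[0.071,-0.1285,-0.09],[0,0,0.04],50],
    [[0.071,-0.1285,-0.11],[0,0,0.04],50],
    [[0.071,-0.1285,-0.13],[0,0,0.04],50],
    [[0.071,-0.1285,-0.13],[0,0,0.04],50],
    [[0.071,-0.1285,-0.13],[0,0,0.04],50]
  ]
}}

```text
clock: 3.05
tcp_pos: [0.6243, -0.3241, 0.1498]
orientation: [-1.869, 2.524, -0.002]
contact_force: [-0.3, -0.1, 0.2]
grip_width: 0.0425
```

Run:
```python
from h import *
import pickle
o=r.get_obs();m=r.camera_model('wrist');f=r.grab_frame('wrist')
print(o['clock'],o['tcp_pos'],o['contact_force'])
Rt=R.from_rotvec(o['orientation']).as_matrix()
c=f[100:330,140:370].copy()
# where the grip-top centre would project if centred under the jaws
p=o['tcp_pos'].copy();p[2]=.112;u=proj(m,p);print(u,Rt.round(3).tolist())
cv2.drawMarker(f,tuple(int(round(v)) for v in u),(0,255,0),0,8);pickle.dump((o,m),open('w2.pkl','wb'))
cv2.imwrite('pics/w2.png',cv2.resize(f[60:384,130:390],None,fx=1.8,fy=1.8,interpolation=cv2.INTER_CUBIC))
```

```text
3.05 [ 0.62427586 -0.32409549  0.14981918] [-0.27923706 -0.09684438  0.15180589]
[255.19720723 227.26313897] [[-0.291, -0.957, 0.001], [-0.957, 0.291, -0.0], [-0.0, -0.002, -1.0]]
```

View pics/w2.png

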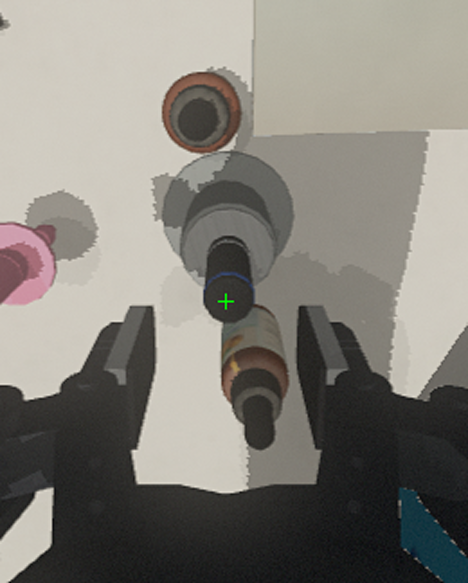

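Close view: grip top disc at (229,298) against the predicted centre (226,301), about 1 mm off. The jaws straddle it, with the pink part and both droppers clear.

{"name": "arm_command", "arguments": {
  "increments": [
    [[0.001,0,-0.02],[0,0,0],50],
    [[0.001,0,-0.04],[0,0,0],50],
    [[0.001,0,-0.055],[0,0,0],50],
    [[0.001,0,-0.055],[0,0,0],50],
    [[0.001,0,-0.055],[0,0,0],0],
    [[0.001,0,-0.055],[0,0,0],0],
    [[0.001,0,-0.055],[0,0,0],0],
    [[0.001,0,-0.055],[0,0,0],0],
    [[0.001,0,-0.055],[0,0,0],0],
    [[0.001,0,-0.055],[0,0,0],0]
  ],
  "newtons": 60
}}

```text
clock: 4.1
tcp_pos: [0.6256, -0.3249, 0.0948]
orientation: [-1.868, 2.524, -0.003]
contact_force: [0.2, -0.7, 6.5]
grip_width: 0.0167
```

{"name": "arm_command", "arguments": {
  "increments": [
    [[0,0,0.015],[0,0,0],0],
    [[0,0,0.035],[0,0,0],0],
    [[0,0,0.06],[0,0,0],0],
    [[0,0,0.09],[0,0,0],0],
    [[0,0,0.13],[0,0,0],0],
    [[0,0,0.165],[0,0,0],0],
    [[0,0,0.165],[0,0,0],0],
    [[-0.03,0.04,0.165],[0.1,-0.03,0],0],
    [[-0.06,0.08,0.165],[0.2,-0.06,0],0]
  ]
}}

```text
clock: 5.0
tcp_pos: [0.5642, -0.2428, 0.2582]
orientation: [-1.765, 2.383, 0.189]
contact_force: [0.2, 0.4, -1.2]
grip_width: 0.0164
```

Run:
```python
from h import *
o=r.get_obs();m=r.camera_model('wrist');f=r.grab_frame('wrist');print(o['clock'],o['tcp_pos'],o['contact_force'],o['grip_width'])
Rt=R.from_rotvec(o['orientation']).as_matrix()
for d,cl in [(-.018,(0,255,0)),(.033,(0,255,0)),(.089,(0,0,255))]:
    u=proj(m,o['tcp_pos']+d*Rt[:,2]);print(d,u);cv2.drawMarker(f,tuple(int(round(v)) for v in u),cl,0,6)
cv2.imwrite('pics/w3.png',cv2.resize(f[60:384,130:390],None,fx=1.8,fy=1.8,interpolation=cv2.INTER_CUBIC))
```

```text
5.0 [ 0.5642019  -0.24280146  0.25822502] [ 0.16301049  0.40725411 -1.22312725] 0.016445219400087235
-0.018 [255.3036805 281.7931496]
0.033 [255.27583884 230.61460627]
0.089 [255.25898621 199.63610241]
```

View pics/w3.png

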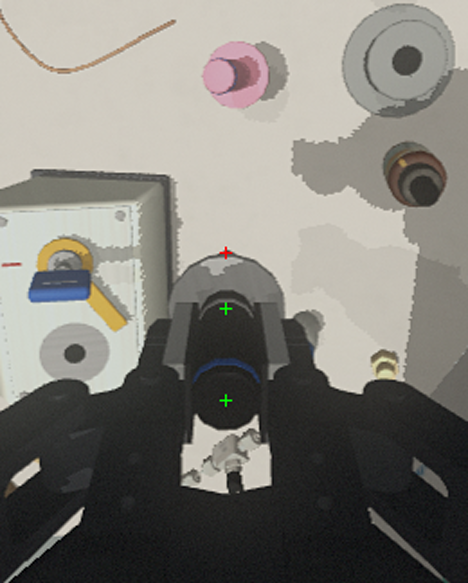

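Probe is held on the tool axis (grip top (226,396), flange centred x≈227) and the rest hole is empty at (407,60). The bore shows at (74,353), which gives a second check of its position.

Run:
```python
from h import *
o=r.get_obs();m=r.camera_model('wrist')
zh=np.array([-.1236,-.4041,.9063]);B=np.array([.4964,-.0692,.0858])
print(onplane(m,(130+74/1.8,60+353/1.8),B,zh),o['tcp_pos'])
R0=R.from_rotvec(o['orientation']);t=np.cross(R0.as_matrix()[:,2],-zh);print('turn left',t/np.linalg.norm(t)*np.arcsin(np.linalg.norm(t)))
print('shift to hover',B+.1058*zh-o['tcp_pos'])
```

```text
[ 0.48745972 -0.06298363  0.08735248] [ 0.55629747 -0.23800239  0.25599255]
turn left [ 0.20418863 -0.07444115 -0.00534476]
shift to hover [-0.07297435  0.12604861 -0.07430601]
```

{"name": "arm_command", "arguments": {
  "increments": [
    [[-0.02,0.033,0],[0.07,-0.02,0],0],
    [[-0.04,0.066,0],[0.14,-0.045,0],0],
    [[-0.06,0.1,0],[0.217,-0.068,0],0],
    [[-0.08,0.132,-0.02],[0.217,-0.068,0],0],
    [[-0.081,0.132,-0.045],[0.217,-0.068,0],0],
    [[-0.081,0.132,-0.065],[0.217,-0.068,0],0],
    [[-0.081,0.132,-0.078],[0.217,-0.068,0],0],
    [[-0.081,0.132,-0.078],[0.217,-0.068,0],0],
    [[-0.081,0.132,-0.078],[0.217,-0.068,0],0],
    [[-0.081,0.132,-0.078],[0.217,-0.068,0],0]
  ]
}}

```text
clock: 6.05
tcp_pos: [0.4845, -0.1127, 0.1812]
orientation: [-1.647, 2.224, 0.362]
contact_force: [0.1, -0.7, -0.9]
grip_width: 0.0166
```

Run:
```python
from h import *
o=r.get_obs();m=r.camera_model('wrist');f=r.grab_frame('wrist');print(o['clock'],o['tcp_pos'],o['contact_force'],o['joints'])
zh=np.array([-.1236,-.4041,.9063]);B=np.array([.4964,-.0692,.0858])
R0=R.from_rotvec(o['orientation']);t=np.cross(R0.as_matrix()[:,2],-zh);print('turn left',t)
print('shift to hover',B+.1058*zh-o['tcp_pos'],r.get_obs()['tcp_pos'])
s=r.grab_frame('scene');ms=r.camera_model('scene');tip=o['tcp_pos']+.089*R0.as_matrix()[:,2]
for P,cl in[(B,(0,255,0)),(tip,(0,0,255))]:
    cv2.drawMarker(f,tuple(int(round(v)) for v in proj(m,P)),cl,0,6);cv2.drawMarker(s,tuple(int(round(v)) for v in proj(ms,P)),cl,0,4)
a=cv2.resize(f[80:330,140:370],(460,500),interpolation=cv2.INTER_CUBIC);b=cv2.resize(s[160:300,190:310],(340,397),interpolation=cv2.INTER_CUBIC);b=cv2.copyMakeBorder(b,0,103,0,0,0)
cv2.imwrite('pics/w4.png',np.hstack([a,b]))
```

```text
6.05 [ 0.48449319 -0.11271113  0.18121005] [ 0.099799   -0.6514222  -0.94003458] [ 0.58935358  0.33668964 -0.26585177  2.03203227 -0.46915841  0.85724938
 -1.20615048]
turn left [0.0007051  0.00152245 0.00077499]
shift to hover [-0.00117007  0.00075735  0.00047649] [ 0.48447815 -0.11273114  0.18121429]
```

View pics/w4.png

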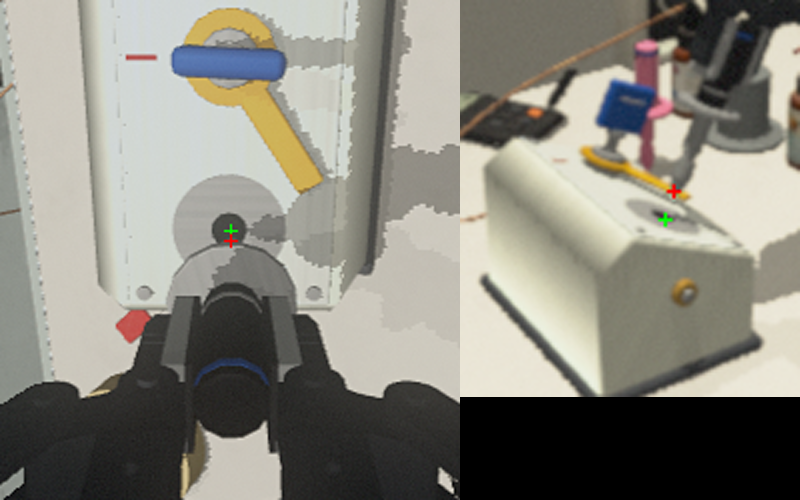

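Wrist view: bore at (229,228) against its projection (231,231) and the tip projection (231,241), so within about 1 mm. The scene view agrees to within its calibration. I go in along the bore axis in stages.

{"name": "arm_command", "arguments": {
  "increments": [
    [[0.0013,0.0043,-0.0089],[0,0,0],0],
    [[0.0022,0.007,-0.0145],[0,0,0],0],
    [[0.003,0.01,-0.0205],[0,0,0],0],
    [[0.004,0.013,-0.0268],[0,0,0],0],
    [[0.004,0.013,-0.0268],[0,0,0],0],
    [[0.004,0.013,-0.0268],[0,0,0],0]
  ]
}}

```text
clock: 6.75
tcp_pos: [0.4878, -0.0993, 0.1533]
orientation: [-1.647, 2.224, 0.365]
contact_force: [-0.2, -0.4, -0.1]
grip_width: 0.0163
```

{"name": "arm_command", "arguments": {
  "increments": [
    [[0.0005,0.0016,-0.0036],[0,0,0],0],
    [[0.001,0.0032,-0.0072],[0,0,0],0],
    [[0.0015,0.0048,-0.0108],[0,0,0],0],
    [[0.002,0.0065,-0.0145],[0,0,0],0],
    [[0.0025,0.0081,-0.0181],[0,0,0],0],
    [[0.003,0.0097,-0.0217],[0,0,0],0],
    [[0.0035,0.0113,-0.0254],[0,0,0],0],
    [[0.004,0.013,-0.029],[0,0,0],0],
    [[0.004,0.013,-0.029],[0,0,0],0]
  ]
}}

```text
clock: 7.65
tcp_pos: [0.4917, -0.0859, 0.1239]
orientation: [-1.647, 2.224, 0.365]
contact_force: [4.3, -0.8, -3.5]
grip_width: 0.0165
```

{"name": "arm_command", "arguments": {
  "increments": [
    [[0.0003,0.0009,-0.002],[0,0,0],0],
    [[0.0005,0.0016,-0.0036],[0,0,0],0],
    [[0.0006,0.002,-0.0045],[0,0,0],0],
    [[0.0007,0.0023,-0.0052],[0,0,0],0],
    [[0.0007,0.0023,-0.0052],[0,0,0],0]
  ]
}}

```text
clock: 8.15
tcp_pos: [0.4923, -0.084, 0.1192]
orientation: [-1.647, 2.224, 0.365]
contact_force: [3.6, -1.0, -1.5]
grip_width: 0.0164
```

{"name": "arm_command", "arguments": {
  "increments": [
    [[0.0001,0.0004,-0.0009],[0,0,0],0],
    [[0.0002,0.0008,-0.0018],[0,0,0],0],
    [[0.0003,0.001,-0.0022],[0,0,0],0],
    [[0.0003,0.001,-0.0022],[0,0,0],0]
  ]
}}

```text
clock: 8.55
tcp_pos: [0.493, -0.0839, 0.1181]
orientation: [-1.646, 2.224, 0.363]
contact_force: [-1.0, -4.4, 10.7]
grip_width: 0.0165
```

{"name": "arm_command", "arguments": {
  "increments": [
    [[-0.0002,-0.0006,0.0013],[0,0,0],0],
    [[-0.0002,-0.0006,0.0013],[0,0,0],40],
    [[-0.0002,-0.0006,0.0013],[0,0,0],40],
    [[-0.0002,-0.0006,0.0013],[0,0,0],40],
    [[-0.0025,-0.0081,0.0181],[0,0,0],40],
    [[-0.005,-0.0162,0.0363],[0,0,0],40],
    [[-0.01,-0.0323,0.0725],[0,0,0],40],
    [[-0.0124,-0.0404,0.0906],[0,0,0],40],
    [[-0.0124,-0.0404,0.0906],[0,0,0],40],
    [[-0.0124,-0.0404,0.0906],[0,0,0],40]
  ]
}}

```text
clock: 9.55
tcp_pos: [0.48, -0.1231, 0.2074]
orientation: [-1.648, 2.224, 0.365]
contact_force: [-0.1, -0.2, -1.0]
grip_width: 0.0338
```

Run:
```python
from h import *
import pickle
o=r.get_obs();m=r.camera_model('wrist');f=r.grab_frame('wrist');print(o['clock'],o['tcp_pos'],o['contact_force'],o['joints'].round(2))
zh=np.array([-.1236,-.4041,.9063]);B=np.array([.4964,-.0692,.0858]);L=np.array([.5634,-.0897,.0858])
cv2.imwrite('pics/w5raw.png',f);pickle.dump((o,m),open('w5.pkl','wb'))
for P,cl in[(B+.004*zh,(0,255,0)),(B+.054*zh,(0,0,255)),(L+.06*zh,(0,0,255))]:
    u=proj(m,P);print(u);cv2.drawMarker(f,tuple(int(round(v)) for v in u),cl,0,6)
cv2.imwrite('pics/w5.png',cv2.resize(f[60:310,140:370],None,fx=2.4,fy=2.4,interpolation=cv2.INTER_CUBIC))
```

```text
9.55 [ 0.47997772 -0.12308672  0.20735494] [-0.14982575 -0.16644486 -0.96952741] [ 0.6   0.3  -0.25  2.01 -0.46  0.92 -1.21]
[255.60860758 184.91822801]
[255.70003474 203.70645114]
[255.81352427 108.36315482]
```

View pics/w5.png

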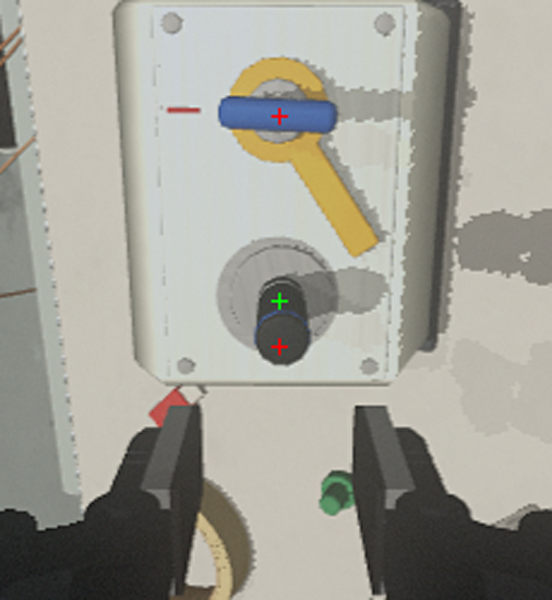

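Wrist view: probe seated, grip top at (283,343) against a predicted (279,347). Key bow centre is at (277,114.5) against (279,116), red mark in line at (183,109). I turn the jaws 90° about the face normal and go above the key.

{"name": "arm_command", "arguments": {
  "increments": [
    [[0.005,-0.001,0],[-0.0185,-0.0606,0.136],40],
    [[0.01,-0.001,0],[-0.0371,-0.1212,0.2719],40],
    [[0.02,-0.002,0],[-0.0556,-0.1818,0.4078],40],
    [[0.03,-0.003,0],[-0.0742,-0.2425,0.5438],40],
    [[0.04,-0.004,0],[-0.0927,-0.3031,0.6797],40],
    [[0.05,-0.005,0],[-0.1112,-0.3637,0.8157],40],
    [[0.06,-0.006,0],[-0.1298,-0.4243,0.9516],40],
    [[0.07,-0.006,0],[-0.1483,-0.4849,1.0876],40],
    [[0.072,-0.0065,0],[-0.1669,-0.5455,1.2235],40],
    [[0.072,-0.0065,0],[-0.1854,-0.6061,1.3594],40]
  ]
}}

```text
clock: 10.6
tcp_pos: [0.552, -0.1285, 0.2061]
orientation: [-2.662, 0.483, -0.066]
contact_force: [-0.2, 0.5, -0.0]
grip_width: 0.0345
```

{"name": "arm_command", "arguments": {
  "increments": [
    [[0,0,-0.01],[-0.0087,-0.0286,0.0642],40],
    [[0,0,-0.02],[-0.0087,-0.0286,0.0642],40],
    [[0,0,-0.03],[-0.0087,-0.0286,0.0642],40],
    [[0,0,-0.031],[-0.0087,-0.0286,0.0642],40],
    [[0,0,-0.031],[-0.0087,-0.0286,0.0642],40]
  ]
}}

```text
clock: 11.1
tcp_pos: [0.552, -0.1296, 0.1761]
orientation: [-2.678, 0.4, -0.087]
contact_force: [-0.9, 0.3, 0.1]
grip_width: 0.034
```

Run:
```python
from h import *
o=r.get_obs();m=r.camera_model('wrist');f=r.grab_frame('wrist');print(o['clock'],o['tcp_pos'],o['contact_force'],o['joints'].round(2),o['grip_width'])
zh=np.array([-.1236,-.4041,.9063]);L=np.array([.5641,-.0892,.0861]);T=L+.1*zh
Rt=R.from_rotvec(o['orientation']).as_matrix();print('err',T-o['tcp_pos'],Rt.round(3).tolist(),'zerr',np.cross(Rt[:,2],-zh))
u=proj(m,o['tcp_pos']+.04*Rt[:,2]);print(u);cv2.imwrite('pics/w6raw.png',f)
cv2.drawMarker(f,tuple(int(round(v)) for v in u),(0,0,255),0,6)
cv2.imwrite('pics/w6.png',cv2.resize(f[100:350,130:380],None,fx=2.2,fy=2.2,interpolation=cv2.INTER_CUBIC))
```

```text
11.1 [ 0.55201906 -0.12962834  0.17605055] [-0.91711333  0.31997586  0.06721426] [ 0.78  0.49 -0.55  1.86 -0.25  0.86  0.15] 0.03398924012709731
err [-2.79055600e-04  1.83371130e-05  6.79446526e-04] [[0.956, -0.265, 0.122], [-0.292, -0.866, 0.405], [-0.001, -0.423, -0.906]] zerr [-0.00109484 -0.00096125 -0.00057791]
[254.72645905 225.42816078]
```

View pics/w6.png

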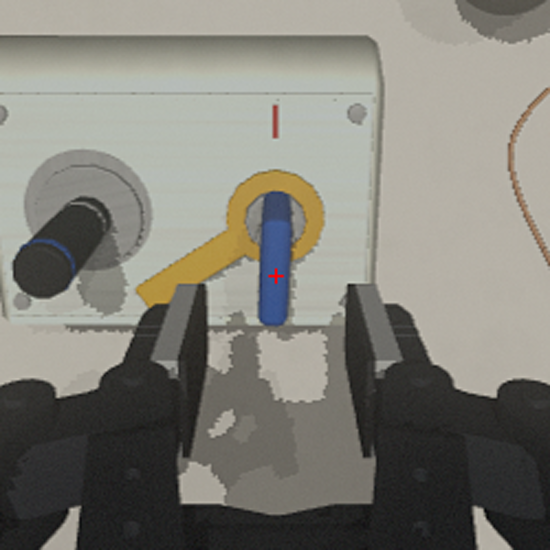

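The bow's top centre is at (275,272) against a predicted (275,276), and it is centred between the jaws. I lower 49 mm along the axis and close.

{"name": "arm_command", "arguments": {
  "increments": [
    [[0.0025,0.0081,-0.0181],[0,0,0],40],
    [[0.0045,0.0145,-0.0326],[0,0,0],40],
    [[0.0061,0.0198,-0.0444],[0,0,0],40],
    [[0.0061,0.0198,-0.0444],[0,0,0],40],
    [[0.0061,0.0198,-0.0444],[0,0,0],0],
    [[0.0061,0.0198,-0.0444],[0,0,0],0],
    [[0.0061,0.0198,-0.0444],[0,0,0],0],
    [[0.0061,0.0198,-0.0444],[0,0,0],0],
    [[0.0061,0.0198,-0.0444],[0,0,0],0],
    [[0.0061,0.0198,-0.0444],[0,0,0],0]
  ],
  "newtons": 50
}}

```text
clock: 12.15
tcp_pos: [0.558, -0.1101, 0.1322]
orientation: [-2.679, 0.399, -0.088]
contact_force: [-3.8, 1.1, 0.3]
grip_width: 0.008
```

{"name": "arm_command", "arguments": {
  "increments": [
    [[0,0.0014,-0.0027],[0,0,0],0],
    [[0.0003,0.0025,-0.0054],[0,0,0],0],
    [[0.0007,0.0037,-0.0082],[0,0,0],0],
    [[0.001,0.0047,-0.0105],[0,0,0],0],
    [[0.0011,0.0053,-0.0116],[0,0,0],0],
    [[0.0011,0.0053,-0.0116],[0,0,0],0]
  ]
}}

```text
clock: 12.75
tcp_pos: [0.5595, -0.1059, 0.1223]
orientation: [-2.679, 0.4, -0.089]
contact_force: [-13.5, -5.6, 21.6]
grip_width: 0.0078
```

Pressed 10.9 mm and on the hard stop (23 N axial). I ease off and turn to −0.45.

{"name": "arm_command", "arguments": {
  "increments": [
    [[-0.0007,-0.0003,0.0009],[0,0,0],0],
    [[-0.0007,-0.0003,0.0009],[-0.0062,-0.0202,0.0453],0],
    [[-0.0007,-0.0003,0.0009],[-0.0124,-0.0404,0.0906],0],
    [[-0.0007,-0.0003,0.0009],[-0.0185,-0.0606,0.136],0],
    [[-0.0007,-0.0003,0.0009],[-0.0247,-0.0808,0.1813],0],
    [[-0.0007,-0.0003,0.0009],[-0.0309,-0.101,0.2266],0],
    [[-0.0007,-0.0003,0.0009],[-0.0371,-0.1212,0.2719],0],
    [[-0.0007,-0.0003,0.0009],[-0.0433,-0.1414,0.3172],0],
    [[-0.0007,-0.0003,0.0009],[-0.0494,-0.1617,0.3625],0],
    [[-0.0007,-0.0003,0.0009],[-0.0556,-0.1818,0.4078],0]
  ]
}}

```text
clock: 13.75
tcp_pos: [0.5593, -0.1058, 0.1226]
orientation: [-2.719, -0.212, -0.222]
contact_force: [-8.7, -2.8, 11.5]
grip_width: 0.008
```

```bash
cat > tongue.py <<'E'
from h import *
import sys
zh=np.array([-.1236,-.4041,.9063]);xs=np.array([.265,.8667,.4226]);yd=np.cross(zh,xs);L=np.array([.5634,-.0897,.0858]);c=L+.01*zh
o=r.get_obs();m=r.camera_model('wrist');f=r.grab_frame('wrist');cv2.imwrite(f'pics/{sys.argv[1]}raw.png',f)
Rt=R.from_rotvec(o['orientation']).as_matrix();k=-np.arctan2(np.dot(Rt[:,1],-yd)*-1,np.dot(Rt[:,1],-xs))
print('key ang',k,'F.zh',o['contact_force']@zh,'mom.zh',o['moment']@zh,'press h',(o['tcp_pos']-L)@zh,'lat x,y',(o['tcp_pos']-L)@xs,(o['tcp_pos']-L)@yd,'Fyd',o['contact_force']@yd,'j7',o['joints'][6])
M=cv2.inRange(cv2.cvtColor(f,cv2.COLOR_BGR2HSV),(15,110,60),(32,255,255));v,u=np.nonzero(M)
P=np.array([onplane(m,(a,b),c,zh) for a,b in zip(u,v)])-c;rad=np.hypot(P@xs,P@yd);s=(rad>.025)&(rad<.061)
# angle clockwise from outside, in the frame where 0.6 points at +y (bore)
q=P[s];th=np.arctan2(-(q@xs),q@yd)  # 0 at bore, + = before it (down-slope)
print('tongue n',s.sum(),'angle',.6-np.median(th),'rmax',np.percentile(rad[s],99) if s.any() else None)
E
python3 tongue.py w7
```

```text
key ang 0.45246983116992523 F.zh 12.605794899837342 mom.zh 0.05574581848336528 press h 0.04033032649934394 lat x,y 0.0004869279333420314 -0.0008095274156253831 Fyd 7.485154918330585 j7 0.4940058689307675
tongue n 1003 angle 0.04597037942490545 rmax 0.05782788556204912
```

Run:
```python
from h import *
import pickle
zh=np.array([-.1236,-.4041,.9063]);xs=np.array([.265,.8667,.4226]);yd=np.cross(zh,xs);L=np.array([.5634,-.0897,.0858]);c=L+.01*zh
o,m=pickle.load(open('w5.pkl','rb'));f=cv2.imread('pics/w5raw.png')
M=cv2.inRange(cv2.cvtColor(f,cv2.COLOR_BGR2HSV),(15,110,60),(32,255,255));v,u=np.nonzero(M)
P=np.array([onplane(m,(a,b),c,zh) for a,b in zip(u,v)])-c;rad=np.hypot(P@xs,P@yd);s=(rad>.025)&(rad<.061);q=P[s]
print(.6-np.median(np.arctan2(-(q@xs),q@yd)),s.sum())
```

```text
0.012251564841803675 498
```

{"name": "arm_command", "arguments": {
  "increments": [
    [[0,0,0],[0.0062,0.0202,-0.0453],0],
    [[0,0,0],[0.0124,0.0404,-0.0906],0],
    [[0,0,0],[0.0185,0.0606,-0.136],0],
    [[0,0,0],[0.0247,0.0808,-0.1813],0],
    [[0,0,0],[0.0309,0.101,-0.2266],0],
    [[0,0,0],[0.0371,0.1212,-0.2719],0],
    [[0,0,0],[0.0433,0.1414,-0.3172],0],
    [[0,0,0],[0.0494,0.1617,-0.3625],0],
    [[0,0,0],[0.0556,0.1818,-0.4078],0],
    [[0,0,0],[0.0618,0.202,-0.4532],0]
  ]
}}

```text
clock: 14.8
tcp_pos: [0.5593, -0.1059, 0.1225]
orientation: [-2.667, 0.469, -0.075]
contact_force: [-7.5, -3.6, 12.1]
grip_width: 0.0082
```

{"name": "arm_command", "arguments": {
  "increments": [
    [[0,0,0],[0.0062,0.0202,-0.0453],0],
    [[0,0,0],[0.0124,0.0404,-0.0906],0],
    [[0,0,0],[0.0185,0.0606,-0.136],0],
    [[0,0,0],[0.0247,0.0808,-0.1813],0],
    [[0,0,0],[0.0309,0.101,-0.2266],0],
    [[0,0,0],[0.0371,0.1212,-0.2719],0]
  ]
}}

```text
clock: 15.4
tcp_pos: [0.5593, -0.1059, 0.1225]
orientation: [-2.565, 0.862, 0.014]
contact_force: [-7.5, -2.8, 11.1]
grip_width: 0.0078
```

```bash
python3 tongue.py w8
```

```text
key ang -0.351279765391948 F.zh 12.13568907234314 mom.zh 0.009889773448344791 press h 0.04030160136727775 lat x,y 0.0003208165119445699 -0.0007925654080693885 Fyd 6.321843337473858 j7 -0.1537805607797633
tongue n 0 angle nan rmax None
  return _methods._mean(a, axis=axis, dtype=dtype,
  ret = ret.dtype.type(ret / rcount)
```

{"name": "arm_command", "arguments": {
  "increments": [
    [[0,0,0],[0.0062,0.0202,-0.0453],0],
    [[0,0,0],[0.0124,0.0404,-0.0906],0],
    [[0,0,0],[0.0185,0.0606,-0.136],0],
    [[0,0,0],[0.0247,0.0808,-0.1813],0],
    [[0,0,0],[0.0309,0.101,-0.2266],0],
    [[0,0,0],[0.0309,0.101,-0.2266],0]
  ]
}}

```text
clock: 16.05
tcp_pos: [0.5592, -0.106, 0.1224]
orientation: [-2.441, 1.175, 0.089]
contact_force: [-8.1, -2.4, 11.3]
grip_width: 0.0085
```

```bash
cat > t2.py <<'E'
from h import *
import sys
zh=np.array([-.1236,-.4041,.9063]);xs=np.array([.265,.8667,.4226]);yd=np.cross(zh,xs);L=np.array([.5634,-.0897,.0858]);c=L+.01*zh
o=r.get_obs();print(o['clock'],'F.zh',o['contact_force']@zh,'mom.zh',o['moment']@zh,'h',(o['tcp_pos']-L)@zh)
Rt=R.from_rotvec(o['orientation']).as_matrix();print('key',np.arctan2(Rt[:,1]@-yd*-1,Rt[:,1]@-xs))
def ang(n,f,m):
    M=cv2.inRange(cv2.cvtColor(f,cv2.COLOR_BGR2HSV),(15,110,60),(32,255,255));v,u=np.nonzero(M)
    if len(u)==0: return print(n,'none')
    P=np.array([onplane(m,(a,b),c,zh) for a,b in zip(u,v)])-c;rad=np.hypot(P@xs,P@yd);s=(rad>.028)&(rad<.063);q=P[s]
    print(n,s.sum(),.6-np.median(np.arctan2(-(q@xs),q@yd)) if s.any() else '')
for n in['scene','top']:
    ang(n+'0',cv2.imread(f'pics/{n}0.png'),r.camera_model(n));f=r.grab_frame(n);cv2.imwrite(f'pics/{n}_{sys.argv[1]}.png',f);ang(n,f,r.camera_model(n))
E
python3 t2.py a; python3 -c "
import cv2,numpy as np
s=cv2.imread('pics/scene_a.png')[150:300,180:330];t=cv2.imread('pics/top_a.png')[165:260,170:290]
cv2.imwrite('pics/a.png',np.hstack([cv2.resize(s,(400,400),interpolation=2),cv2.resize(t,(400,400),interpolation=2)]))"
```

```text
16.05 F.zh 12.233380106476455 mom.zh 0.043957114527853336 h 0.04028598305513313
key 0.6005211520444189
scene0 67 0.279030911466802
scene 50 0.61210303426264
top0 57 0.03803103772303573
top 0
```

View pics/a.png

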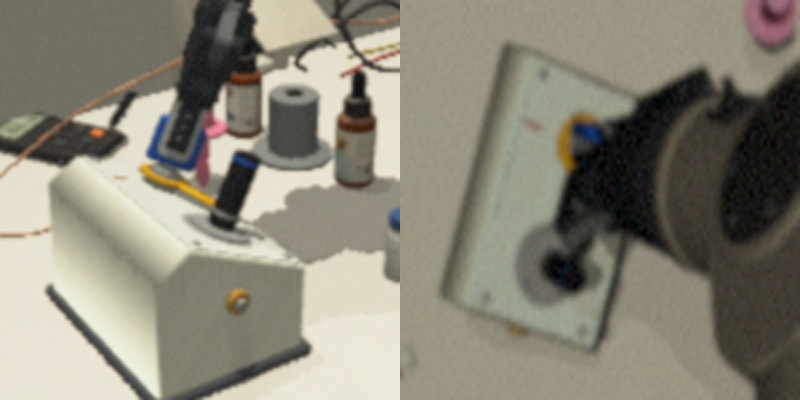

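Scene crop: tongue runs from the ring (155,170) and passes behind the probe's grip, so the angle isn't clear. I'll compare yellow pixel extents numerically with the first scene picture.

Run:
```python
from h import *
zh=np.array([-.1236,-.4041,.9063]);xs=np.array([.265,.8667,.4226]);yd=np.cross(zh,xs);L=np.array([.5634,-.0897,.0858]);c=L+.01*zh
m=r.camera_model('scene')
for n in['scene0','scene_a']:
    f=cv2.imread(f'pics/{n}.png')[204:240,222:285];M=cv2.inRange(cv2.cvtColor(f,cv2.COLOR_BGR2HSV),(12,110,60),(34,255,255))
    print(n);[print(''.join('#' if x else '.' for x in row)) for row in M[4:32]]
for t in (-.3,0,.2,.4,.6):
    a=t-.6; d=np.cos(a)*yd+np.sin(a)*xs
    print(t,[np.round(proj(m,c+k*d)-[222,208],1).tolist() for k in(.016,.035,.0595)])
```

```text
scene0
...............................................................
...............................................................
...............................................................
...............................................................
...........####................................................
...........####................................................
...........#####...............................................
............#####..............................................
.............#######...........................................
..............##############...................................
................#############..................................
...................###########.................................
......................############.............................
...........................#########...........................
..............................########.........................
................................#######........................
..................................#######......................
.....
[... 2031 characters left out ...]
...................
...............................................................
...............................................................
...............................................................
...............................................................
...............................................................
...............................................................
...............................................................
-0.3 [[28.6, 9.8], [38.5, 13.6], [51.2, 18.5]]
0 [[28.0, 10.3], [37.4, 14.6], [49.7, 20.4]]
0.2 [[27.3, 10.4], [35.8, 15.0], [47.1, 21.0]]
0.4 [[26.2, 10.4], [33.5, 14.9], [43.2, 21.1]]
0.6 [[24.9, 10.2], [30.6, 14.6], [38.4, 20.5]]
```

The tongue has moved: row 15 centre shifted from 35 to 32.5, which is roughly 0.2 rad. The lock has taken hold, so I go on clockwise.

{"name": "arm_command", "arguments": {
  "increments": [
    [[0,0,0],[0.0062,0.0202,-0.0453],0],
    [[0,0,0],[0.0124,0.0404,-0.0906],0],
    [[0,0,0],[0.0185,0.0606,-0.136],0],
    [[0,0,0],[0.0247,0.0808,-0.1813],0],
    [[0,0,0],[0.0309,0.101,-0.2266],0],
    [[0,0,0],[0.0371,0.1212,-0.2719],0],
    [[0,0,0],[0.0433,0.1414,-0.3172],0],
    [[0,0,0],[0.0494,0.1617,-0.3625],0],
    [[0,0,0],[0.0494,0.1617,-0.3625],0]
  ]
}}

```text
clock: 17.05
tcp_pos: [0.5592, -0.106, 0.1224]
orientation: [-2.171, 1.646, 0.206]
contact_force: [-7.9, -2.7, 11.6]
grip_width: 0.0077
```

```bash
cat > t3.py <<'E'
from h import *
import sys
zh=np.array([-.1236,-.4041,.9063]);xs=np.array([.265,.8667,.4226]);yd=np.cross(zh,xs);L=np.array([.5634,-.0897,.0858])
o=r.get_obs();Rt=R.from_rotvec(o['orientation']).as_matrix();print(o['clock'],'key',np.arctan2(Rt[:,1]@yd,Rt[:,1]@-xs),'F.zh',o['contact_force']@zh,'mom.zh',o['moment']@zh,'h',(o['tcp_pos']-L)@zh)
f=r.grab_frame('scene');cv2.imwrite(f'pics/scene_{sys.argv[1]}.png',f);f=f[204:240,222:285];M=cv2.inRange(cv2.cvtColor(f,cv2.COLOR_BGR2HSV),(12,110,60),(34,255,255))
[print(''.join('#' if x else '.' for x in row)) for row in M[8:30]]
E
python3 t3.py b
```

```text
17.05 key 1.000396878180851 F.zh 12.558617703111507 mom.zh -0.028741804151752683 h 0.04027474087878176
...........####................................................
...........####................................................
...........#####...............................................
............#####..............................................
.............#######...........................................
..............#############....................................
................############...................................
...................#########...................................
.....................########..................................
.......................#######.................................
.........................######................................
..........................#######..............................
...........................#######.............................
............................#######............................
.............................#######...........................
...............................######..........................
................................#####..........................
.................................#####.........................
...................................##..........................
...............................................................
...............................................................
...............................................................
```

{"name": "arm_command", "arguments": {
  "increments": [
    [[0,0,0],[0.0062,0.0202,-0.0453],0],
    [[0,0,0],[0.0124,0.0404,-0.0906],0],
    [[0,0,0],[0.0124,0.0404,-0.0906],0],
    [[0,0,0],[0.0124,0.0404,-0.0906],0]
  ]
}}

```text
clock: 17.5
tcp_pos: [0.5591, -0.1059, 0.1225]
orientation: [-2.092, 1.754, 0.234]
contact_force: [-6.2, -2.8, 11.6]
grip_width: 0.0077
```

```bash
python3 t3.py c
```

```text
17.5 key 1.0985545167293584 F.zh 12.40225094624724 mom.zh 0.17453858568660574 h 0.04031723490972021
...........####................................................
...........####................................................
...........#####...............................................
............#####..............................................
.............#######...........................................
..............#############....................................
................############...................................
...................#########...................................
.....................########..................................
.......................#######.................................
........................#######................................
.........................#######...............................
..........................#######..............................
............................#######............................
.............................#######...........................
..............................#######..........................
...............................######..........................
................................#####..........................
...................................##..........................
...............................................................
...............................................................
...............................................................
```

{"name": "arm_command", "arguments": {
  "increments": [
    [[0,0,0],[0.0062,0.0202,-0.0453],0],
    [[0,0,0],[0.0087,0.0283,-0.0634],0],
    [[0,0,0],[0.0087,0.0283,-0.0634],0]
  ]
}}

```text
clock: 17.85
tcp_pos: [0.5591, -0.1058, 0.1225]
orientation: [-2.033, 1.829, 0.254]
contact_force: [-8.3, -1.7, 11.7]
grip_width: 0.0081
```

```bash
python3 t3.py d
```

```text
17.85 key 1.1683213207650898 F.zh 12.315201163280904 mom.zh 0.3246651651410547 h 0.04027455538610083
...........####................................................
...........####................................................
...........#####...............................................
............#####..............................................
.............#######...........................................
..............#############....................................
................############...................................
...................#########...................................
.....................########..................................
......................########.................................
........................#######................................
.........................#######...............................
...........................######..............................
............................#######............................
.............................#######...........................
..............................#######..........................
...............................######..........................
................................######.........................
...................................##..........................
...............................................................
...............................................................
...............................................................
```

Moment rises (0.32 N·m) and the tongue no longer moves, so it is at its stop. I ease back a little, open, and retreat along the axis.

{"name": "arm_command", "arguments": {
  "increments": [
    [[0,0,0],[-0.0087,-0.0283,0.0634],0],
    [[0,0,0],[-0.0087,-0.0283,0.0634],35],
    [[0,0,0],[-0.0087,-0.0283,0.0634],35],
    [[0,0,0],[-0.0087,-0.0283,0.0634],35],
    [[-0.0012,-0.004,0.0091],[-0.0087,-0.0283,0.0634],35],
    [[-0.0037,-0.0121,0.0272],[-0.0087,-0.0283,0.0634],35],
    [[-0.0074,-0.0242,0.0544],[-0.0087,-0.0283,0.0634],35],
    [[-0.0124,-0.0404,0.0906],[-0.0087,-0.0283,0.0634],35],
    [[-0.0148,-0.0485,0.1088],[-0.0087,-0.0283,0.0634],35],
    [[-0.0148,-0.0485,0.1088],[-0.0087,-0.0283,0.0634],35]
  ]
}}

```text
clock: 18.9
tcp_pos: [0.5456, -0.1564, 0.234]
orientation: [-2.09, 1.756, 0.226]
contact_force: [-0.3, 0.6, -0.1]
grip_width: 0.03
```

Run:
```python
from h import *
o=r.get_obs();m=r.camera_model('wrist');f=r.grab_frame('wrist');print(o['clock'],o['tcp_pos'],o['contact_force'],o['grip_width'])
zh=np.array([-.1236,-.4041,.9063]);L=np.array([.5634,-.0897,.0858]);B=np.array([.4964,-.0692,.0858])
xs=np.array([.265,.8667,.4226]);yd=np.cross(zh,xs);c=L+.01*zh
M=cv2.inRange(cv2.cvtColor(f,cv2.COLOR_BGR2HSV),(15,110,60),(32,255,255));v,u=np.nonzero(M)
P=np.array([onplane(m,(a,b),c,zh) for a,b in zip(u,v)])-c;rad=np.hypot(P@xs,P@yd);s=(rad>.025)&(rad<.061);q=P[s]
print('tongue',s.sum(),.6-np.median(np.arctan2(-(q@xs),q@yd)))
s=r.grab_frame('scene')
cv2.imwrite('pics/fin.png',np.hstack([cv2.resize(f,(480,360),interpolation=2),cv2.resize(s[140:290,180:313],(319,360),interpolation=2)]))
```

```text
18.9 [ 0.54561337 -0.1564378   0.23401555] [-0.30303547  0.59617349 -0.10648706] 0.029979711541582587
tongue 332 0.6672406014119614
```

View pics/fin.png

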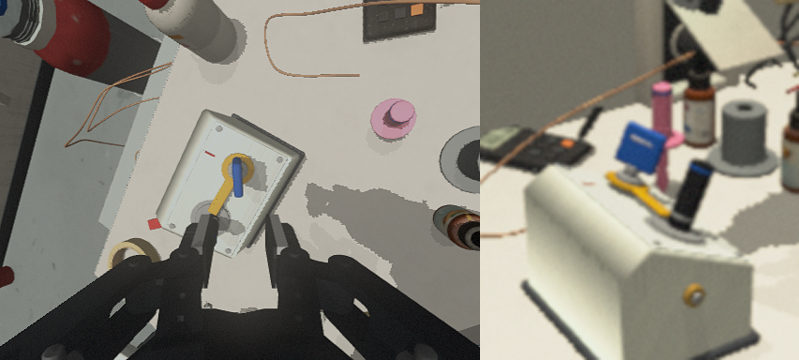

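Final view: tongue at about 0.65 (measured 0.667), lying over the flange at (215,208). The key is turned and its bow sits low over the barrel at (640,150). Droppers and the pink part are standing.

```bash
python3 -c "
from bench import r
print(r.hand_in())"
```

```text
the job is handed in; nothing more can be done
None
```

The job is done and handed in at about 19 s of the 67 s allowed.

- **Probe:** I lifted it out of the rest, tilted it 25° and slid it into the holder. It came up hard against the face with about 12 N of push, at a grip height of about 35 mm against the 36 mm given.
- **Key:** I pressed it about 11 mm to its stop. I turned it to −0.45 and found no catch, then turned it clockwise. At +0.6 the tongue had started to move, so the lock had taken hold.
- **Tongue:** I swung it by the key to about key angle 1.17. There the tongue stopped moving and the turning moment rose to 0.32 N·m. I then let go and backed away.

**Last checks:**
- The wrist camera measured the tongue at 0.667 rad, which is its 0.65 stop within error, lying over the flange.
- The key's bow looks low over the barrel, so it appears to be still in. I judged this by eye and did not measure it.
- The gripper is clear, with no force on it beyond noise.
- The dropper bottles and the pink look-alike are standing. The vial was out of view in the last pictures, so I did not recheck it, but the arm never went near it.

**Disagreements:**
- The wrist and top cameras differed by about 4 mm on the grip top, so I centred on a closer wrist view.
- The scene camera's absolute tongue angle was unreliable, so I used it only to see movement.

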